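# Index the eyelet setter to the wide die

### The arm

A 7-joint arm with a two-finger parallel gripper is mounted at the origin on the work surface. World frame = base frame: x ahead of the robot, y to its left, z up, the work surface at z = 0. Lengths are in m, angles in rad, forces in N, time in s.
With the tool pointing down it reaches from about 0.425 to 0.875 m from the base axis. Payload 4.7 kg.
Tool frame: the origin (TCP) lies between the finger pads; the fingertips stand 14 mm ahead of it and the grasp point (between the pads) lies 5 mm behind it; z points along the fingers, y is the line along which they close (so a half turn about z gives the same grasp; the last joint's range is limited). The gripper opens to 87 mm and grips with 3 to 60 N. Pads are 19 mm wide; open, the fingers measure 117 mm over their backs; the gripper's body (75 mm by 190 mm) begins 51 mm behind the grasp point.
Start: joints at [-1.286, 0.321, -0.07, 1.45, 0.023, 1.371, -0.057], TCP at [0.174, 0.626, 0.237] pointing down, gripper open.
Joint ranges: [-2.86, 2.86], [-0.3, 2.09], [-1.38, 1.24], [0.06, 2.45], [-1.56, 4.7], [0.09, 2.05], [-2.69, 2.69]. Speed limits (rad/s): [2.57, 2.57, 3.14, 3.14, 3.14, 3.14, 3.14].

### API

Orientations are given as a rotation vector (axis times angle).
In Python, from bench import get_state, get_image, camera_params, close_job gives the robot as it stands. The module is installed in compiled form; this text tells all that it offers.
- The arm moves only by the tool arm_command, never from a script. Its argument "motion" is a list of rows, each a list of 5 numbers: the finger opening in mm, from 0 to 87, then the shift along the tool's x, y, z in mm, then the turn about the tool's z in degrees. In form: [[gripper, x, y, z, spin], ...]. A call has 1 to 5 rows; each row is the pose to reach, as a shift and turn from the pose commanded when the call began, along the tool's axes at that moment; what a row does not reach only later rows make up. A row lasts 1/12 s, in which the tool goes at most 41.7 mm and 7.16 degrees, less where a joint would pass 70% of its speed; a pose out of reach is approached as far as the arm can. A call with a gripper value outside its range is refused whole. The fingers move at their own pace and stop on an object; "newtons" is the grip in N (left out, the last holds). Time passes only in rows, so rows that repeat a pose let the fingers close. It gives the time, the measured TCP pose, the force, the opening and the grip force at its end, in the units of the state.
- get_state(): the state, without advancing time (a new reading comes with each control period).
- get_image(name): name is "scene" or "top"; returns (picture, depth): 400x640x3 uint8, red, green, blue; 400x640 float32, m along the optical axis (not along the pixel's ray), 0 where there is no reading.
- camera_params(name): a dict with "intrinsics" (3x3 intrinsics, pixels), "extrinsics" (4x4, takes a point from camera to world coordinates). Camera axes: x right, y down, z forward; pixel columns grow to the right and rows downward; lengths in m; the calibration is good to about 2 mm. A picture is of the moment at which its call begins. camera_params takes no time and is no camera call.
- close_job(): hands the job in; it is judged then, once.
The state is a dict: "time": time; "joint_positions": joint angles; "qd": joint speeds; "joint_torque": joint torques, N m; "position": TCP position; "tool_rot": TCP orientation; "ft_force": force on the tool from outside, world axes, zero at the start; "torque": the same for the moment, N m; "grip_width": opening from 0.0 (shut) to 1.0 (fully open); "grip_force": force on a finger pad.
Only numpy, scipy, OpenCV 4.12 (cv2) and the standard library are available. Lean on these libraries where they do the work, as an engineer would, in place of code of your own. Each camera call takes 0.05 s, during which the arm holds its last target. There are 200 camera calls.

### The job

On the eyelet setter the swing head is locked in its empty middle position. Pull up the sprung black knob at the end of the head's arm, swing the head round until its ram stands over the widest of the three steel dies, then let go so that the plunger drops fully home in the notch there.

Things in the scene. Friction and masses are not known exactly. Their poses are not given: they have to be found in the camera images.
- knob (a point): Centre of the black upright knob (26 mm across, 40 tall) at the end of the swing arm, 120 mm from the pivot axis; 100 mm above the table when home, its underside 6 mm over the arm's top. It pulls straight up, 34 mm at most, against a 5 to 8 N spring that drives it down. Its pin sits in a notch of the fixed rim and clears the rim when lifted 21 mm; at 24 to 30 the head swings freely.
- pivot (a point): Point on the upright axis the head turns about, 74 mm above the table, in the hub (56 mm across, top 84) of the setter: a dark disc 290 mm across, 12 thick, fixed to the bench. At the start the arm (32 mm wide, top at 74) points along this point's -x; it swings 88 degrees either way. Rim notches at 0, 40 and 80 degrees both ways; let go within 10 degrees of one, the plunger centres itself in it.
- ram (a point): Centre of the lower end of the steel ram, an 18 mm upright rod fixed in the arm, 75 mm from the pivot axis on the line from pivot to knob; 46 mm above the table, and it passes clear above all dies. Its 24 mm cap shows on top of the arm, up to 82 mm above the table.
- wide_die: The widest die: a steel disc 44 mm across, 20 high, with a bevelled edge and a dark 20 mm spot on top, fixed on the base 75 mm from the pivot axis, 40 or 80 degrees left or right of the middle, in line with a notch. Origin: centre of its underside, 12 mm above the table. A cone-topped die 28 mm across, a thin post on a 24 mm foot and an empty socket have the other three places.

How it is judged:
By the outcome, as a careful person would: the job done as asked, in the order asked, and still so for the second after the job is handed in, with the robot touching nothing.
It also fails if it takes over 35 s, if anything falls off the work surface, if the arm or the gripper's body presses on something with over 40 N, if the wrist force passes 120 N, or if a joint passes its speed limit or range.

## Working session

There is one attempt and no reset: what is moved stays moved. The work goes in short steps, Python scripts to look and compute and a tool call to move; the robot and the scene stay as the last step left them, time stands still between calls to the robot, and variables do not carry over. Pictures are saved under pics/ and viewed, at most 10 in all, crops included, and the job is handed in when it is done.

Besides the shell and the picture viewer there is one more tool, called as a command line: name --pt "numbers of a row" for each row, then --argument value for the rest. arm_command: Moves the arm, as the interface text tells. Its arguments: {"type":"object","properties":{"motion":{"type":"array"},"newtons":{"type":"number"}},"required":["motion"]}

```bash
mkdir -p pics; cat > h.py <<'E'
import numpy as np, cv2
from bench import *
def snap(n,f):
    im,d=get_image(n); cv2.imwrite(f'pics/{f}.png',im[:,:,::-1]); np.savez(f'{f}.npz',im=im,d=d); return im,d
def ray(n,u,v,z):
    p=camera_params(n);K=np.array(p['intrinsics']);T=np.array(p['extrinsics'])
    r=T[:3,:3]@np.linalg.solve(K,[u,v,1.]);o=T[:3,3]
    return o+r*(z-o[2])/r[2]
E
python3 - <<'E'
from h import *
snap('top','t1');snap('scene','s1')
s=get_state();print(s['time'],s['position'],s['tool_rot'])
for n in('top','scene'):print(camera_params(n)['extrinsics'])
E
```

```text
0.1 [0.17383328 0.62585817 0.23561237] [-4.24061985e-01 -3.11273524e+00  2.56897822e-03]
[[ 0.08277184 -0.97474119  0.20743294  0.43278134]
 [-0.99656079 -0.08177821  0.01337581  0.03373557]
 [ 0.00392554 -0.20782668 -0.97815779  0.73459041]
 [ 0.          0.          0.          1.        ]]
[[-0.17254703  0.78482639 -0.59521009  0.95207735]
 [ 0.98498695  0.14073927 -0.09996585  0.12135214]
 [ 0.0053136  -0.60352298 -0.7973279   0.60886764]
 [ 0.          0.          0.          1.        ]]
```

View pics/t1.png

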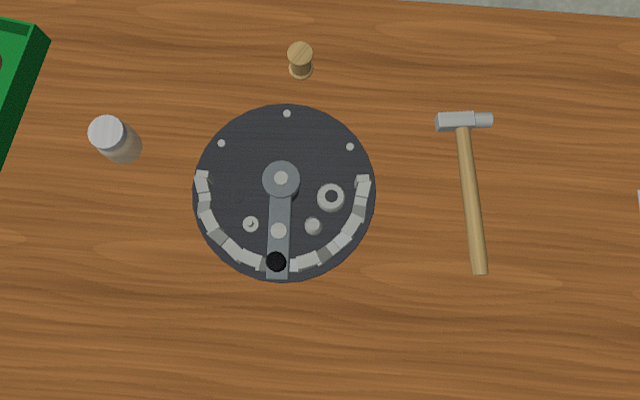

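View pics/s1.png

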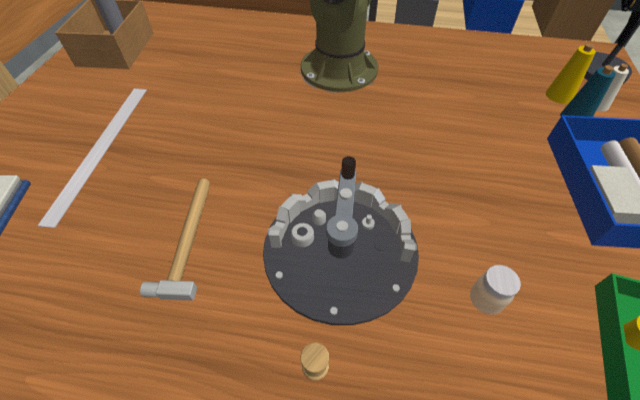

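The top view shows the hub at about (281,179) and the black knob at (276,262). The wide die, with its dark spot, is at (331,197), at the 80° place on the image's right. The cone die is at (313,226) and the post at (250,224). I'll turn these into positions next.

```bash
python3 - <<'E'
from h import *
im=np.load('t1.npz')['im']
def cen(m,u,v,r=22):
    w=np.zeros_like(m);w[v-r:v+r,u-r:u+r]=m[v-r:v+r,u-r:u+r]
    n,l,st,c=cv2.connectedComponentsWithStats(w.astype(np.uint8)); k=1+st[1:,4].argmax(); return c[k],st[k]
c,st=cen((im.max(2)<25),276,262);print('knob px',c,st)
g=cv2.medianBlur(cv2.cvtColor(im,7),3)
k=ray('top',*c,.118)
circ=cv2.HoughCircles(g[150:210,250:312].copy(),3,1,20,param1=80,param2=12,minRadius=14,maxRadius=24);print(circ)
hc=circ[0,0,:2]+[250,150]; h=ray('top',*hc,.084)
w=ray('top',331,197,.032)
a=lambda p:np.degrees(np.arctan2(*(p-h)[1::-1]))
s1=np.load('s1.npz')['im'];c2,st2=cen(s1.max(2)<30,348,165,18);print('scene',c2,st2)
k2=ray('scene',*c2,.103);h2=ray('scene',342,228,.084)
print(h,h2);print(k,k2,np.linalg.norm((k-h)[:2]),a(k));print(w,np.linalg.norm((w-h)[:2]),a(w))
from scipy.spatial.transform import Rotation as R
s=get_state();M=R.from_rotvec(s['tool_rot']).as_matrix();print(M.round(3));print(((k-s['position'])@M*1000).round(1))
E
```

```text
knob px [278.64367816 261.37931034] [268 252  18  20  87]
[[[30.5 29.5 18.8]]]Traceback (most recent call last):
  File "<stdin>", line 13, in <module>
  File "<stdin>", line 5, in cen
ValueError: attempt to get argmax of an empty sequence
```

```bash
python3 - <<'E'
from h import *
h=ray('top',280.5,179.5,.084);h2=ray('scene',342,228,.084)
k=ray('top',276.3,261.8,.119);k2=ray('scene',348.5,161,.120)
w=ray('top',331,197,.032)
a=lambda p:np.degrees(np.arctan2(*(p-h)[1::-1]))
print(h,h2);print(k,k2,np.linalg.norm((k-h)[:2]),a(k));print(w,np.linalg.norm((w-h)[:2]),a(w))
from scipy.spatial.transform import Rotation as R
s=get_state();M=R.from_rotvec(s['tool_rot']).as_matrix();print(M.round(3));print(((k-s['position'])@M*1000).round(1))
E
```

```text
[0.59352031 0.09184448 0.084     ] [0.60118287 0.09320726 0.084     ]
[0.47508297 0.08344377 0.119     ] [0.47743971 0.08562555 0.12      ] 0.11873489981164857 -175.94283255084534
[0.58548161 0.01727413 0.032     ] 0.07500238120912708 -96.15273979805777
[[-0.964  0.268 -0.   ]
 [ 0.268  0.964 -0.002]
 [-0.    -0.002 -1.   ]]
[-435.4 -441.9  117.4]
```

```bash
cat >> h.py <<'E'
from scipy.spatial.transform import Rotation as R
def plan(W,base=None,per=5):
    """W: rows of grip,x,y,z(m),yaw of tool y (deg); prints calls of rows"""
    if base is None:
        s=get_state();M=R.from_rotvec(s['tool_rot']).as_matrix();p=np.array(s['position']);base=(*p,np.degrees(np.arctan2(M[1,1],M[0,1])))
    b=np.array(base);print('base',b.round(4))
    for i in range(0,len(W),per):
        t=np.radians(b[3]);Y=np.array([np.cos(t),np.sin(t),0]);Z=np.array([0,0,-1.]);X=np.cross(Y,Z)
        print([[w[0],*[round(float(v),1) for v in (np.array([X,Y,Z])@(np.array(w[1:4])-b[:3])*1000)],round(float(b[3]-w[4]),1)] for w in W[i:i+per]])
        b=np.array(W[min(i+per,len(W))-1][1:])
def lerp(a,b,n,g): return [[g,*(np.array(a)+(np.array(b)-a)*k/n)] for k in range(1,n+1)]
E
python3 - <<'E'
from h import *
d=np.load('t1.npz')['d'];p=camera_params('top');K=np.array(p['intrinsics']);T=np.array(p['extrinsics'])
def z(u,v): return (T@np.r_[np.linalg.solve(K,[u,v,1])*d[v,u],1])[:3].round(3)
for q in [(365,185),(228,243),(342,240),(300,264),(276,262),(281,190),(277,275)]:print(q,z(*q))
a=(.1738,.6259,.2356,74.5)
plan(lerp(a,(.476,.084,.18,-86),23,60),base=a)
E
```

```text
(365, 185) [ 0.604 -0.031  0.051]
(228, 243) [0.503 0.165 0.033]
(342, 240) [ 0.52  -0.003  0.047]
(300, 264) [0.479 0.055 0.056]
(276, 262) [0.475 0.084 0.122]
(281, 190) [0.579 0.09  0.08 ]
(277, 275) [0.46  0.084 0.075]
base [ 0.1738  0.6259  0.2356 74.5   ]
[[60, -19.0, -19.2, 2.4, 7.0], [60, -37.9, -38.4, 4.8, 14.0], [60, -56.9, -57.6, 7.3, 20.9], [60, -75.8, -76.8, 9.7, 27.9], [60, -94.8, -96.0, 12.1, 34.9]]
[[60, -26.5, -4.9, 2.4, 7.0], [60, -53.1, -9.8, 4.8, 14.0], [60, -79.6, -14.7, 7.3, 20.9], [60, -106.1, -19.6, 9.7, 27.9], [60, -132.6, -24.5, 12.1, 34.9]]
[[60, -24.6, 11.2, 2.4, 7.0], [60, -49.1, 22.3, 4.8, 14.0], [60, -73.7, 33.5, 7.3, 20.9], [60, -98.2, 44.6, 9.7, 27.9], [60, -122.8, 55.8, 12.1, 34.9]]
[[60, -13.8, 23.2, 2.4, 7.0], [60, -27.5, 46.4, 4.8, 14.0], [60, -41.3, 69.6, 7.3, 20.9], [60, -55.1, 92.8, 9.7, 27.9], [60, -68.8, 116.0, 12.1, 34.9]]
[[60, 2.0, 26.9, 2.4, 7.0], [60, 4.0, 53.8, 4.8, 14.0], [60, 5.9, 80.7, 7.3, 20.9]]
```

arm_command --pt "60 -19 -19 2 7" --pt "60 -38 -38 5 14" --pt "60 -57 -58 7 21" --pt "60 -76 -77 10 28" --pt "60 -95 -96 12 35"

```text
time: 0.52
position: [0.2401, 0.5068, 0.2237]
tool_rot: [1.349, 2.837, -0.002]
ft_force: [-0.4, 0.2, 0.6]
grip_width: 0.73
grip_force: 0.0
```

arm_command --pt "60 -26 -5 2 7" --pt "60 -53 -10 5 14" --pt "60 -80 -15 7 21" --pt "60 -106 -20 10 28" --pt "60 -133 -25 12 35"

```text
time: 0.93
position: [0.3052, 0.3884, 0.212]
tool_rot: [-2.139, -2.3, 0.001]
ft_force: [-0.2, 0.2, -1.2]
grip_width: 0.693
grip_force: 0.0
```

arm_command --pt "60 -25 11 2 7" --pt "60 -49 22 5 14" --pt "60 -74 33 7 21" --pt "60 -98 45 10 28" --pt "60 -123 56 12 35"

```text
time: 1.35
position: [0.3707, 0.2703, 0.2001]
tool_rot: [-2.732, -1.551, 0.001]
ft_force: [-0.0, 0.3, 0.5]
grip_width: 0.687
grip_force: 0.0
```

arm_command --pt "60 -14 23 2 7" --pt "60 -28 46 5 14" --pt "60 -41 70 7 21" --pt "60 -55 93 10 28" --pt "60 -69 116 12 35"

```text
time: 1.77
position: [0.4355, 0.1519, 0.1881]
tool_rot: [-3.072, -0.657, 0.001]
ft_force: [0.2, 0.3, -0.7]
grip_width: 0.687
grip_force: 0.0
```

arm_command --pt "60 2 27 2 7" --pt "60 4 54 5 14" --pt "60 6 81 7 21" --pt "60 6 81 7 21"

```text
time: 2.1
position: [0.4761, 0.0761, 0.1812]
tool_rot: [3.138, 0.076, 0.001]
ft_force: [-1.0, -0.4, 0.4]
grip_width: 0.688
grip_force: 0.0
```

```bash
python3 - <<'E'
from h import *
im,d=snap('scene','s2');cv2.imwrite('pics/s2c.png',cv2.resize(im[70:270,240:440,::-1],None,fx=3,fy=3,interpolation=2))
s=get_state();print(s['position'],s['tool_rot'],s['joint_positions'])
plan(lerp((.476,.084,.16,-86),(.476,.084,.106,-86),4,60))
E
```

```text
[0.47500069 0.07897238 0.18119129] [ 3.13939052e+00  8.61677549e-02 -6.72496813e-04] [-0.7306154  -0.01626787  0.50947177  1.94609772  0.00946003  1.21032851
 -1.74045743]
base [ 4.75000e-01  7.90000e-02  1.81200e-01 -8.68555e+01]
[[60, 1.3, -5.0, 34.7, -0.9], [60, 1.3, -5.0, 48.2, -0.9], [60, 1.3, -5.0, 61.7, -0.9], [60, 1.3, -5.0, 75.2, -0.9]]
```

View pics/s2c.png

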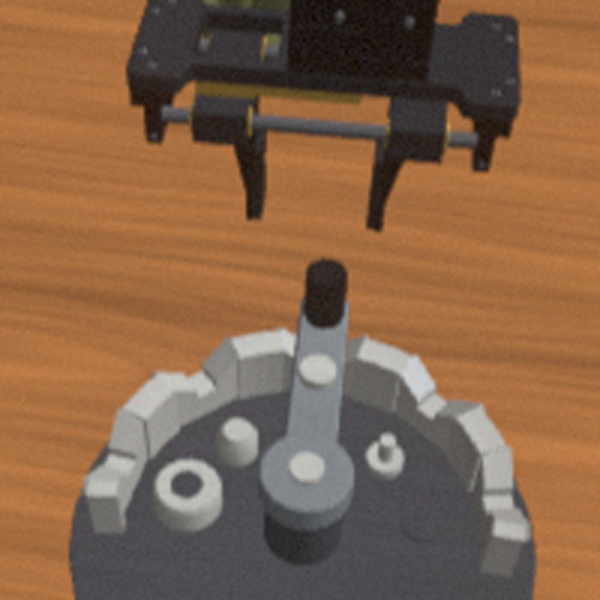

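The crop shows the fingers at (255,215) and (375,225), one on each side of the knob at (327,290). The wide die, at (190,490), matches the top view. I'll descend and grip.

arm_command --pt "60 1 -5 25 -1" --pt "60 1 -5 50 -1" --pt "60 1 -5 75 -1" --pt "60 1 -5 75 -1" --pt "20 1 -5 75 -1" --newtons 30

```text
time: 2.57
position: [0.4737, 0.0876, 0.1057]
tool_rot: [3.138, 0.126, -0.005]
ft_force: [0.8, 0.1, 0.1]
grip_width: 0.665
grip_force: 0.0
```

arm_command --pt "0 0 0 0 0" --pt "0 0 0 0 0" --pt "0 0 0 0 0" --pt "0 0 0 0 0" --newtons 30

```text
time: 2.9
position: [0.4759, 0.0874, 0.1078]
tool_rot: [-3.138, -0.123, -0.003]
ft_force: [0.5, -0.2, 0.0]
grip_width: 0.398
grip_force: 0.0
```

```bash
python3 - <<'E'
from h import *
s=get_state();print({k:np.round(s[k],3) for k in('time','position','tool_rot','ft_force','torque','grip_width','grip_force')})
im,d=snap('scene','s3');cv2.imwrite('pics/s3c.png',cv2.resize(im[70:270,240:440,::-1],None,fx=3,fy=3,interpolation=2))
E
```

```text
{'time': np.float64(2.9), 'position': array([0.476, 0.087, 0.108]), 'tool_rot': array([-3.138e+00, -1.230e-01, -3.000e-03]), 'ft_force': array([ 0.492, -0.21 ,  0.007]), 'torque': array([-0.055,  0.155, -0.005]), 'grip_width': np.float64(0.398), 'grip_force': np.float64(0.0)}
```

View pics/s3c.png

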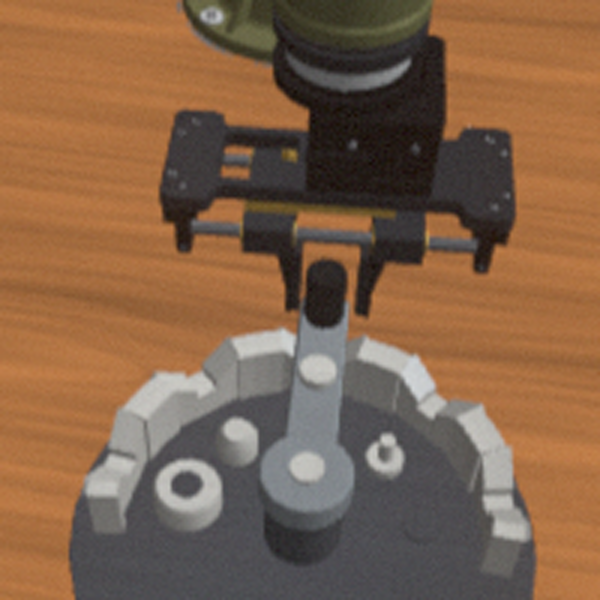

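The fingers, at (292,300) and (362,305), are centred on the knob at (326,295) and still closing.

arm_command --pt "0 0 0 0 0" --pt "0 0 0 0 0" --pt "0 0 0 0 0" --pt "0 0 0 0 0" --newtons 35

```text
time: 3.28
position: [0.4756, 0.0872, 0.1072]
tool_rot: [-3.139, -0.123, -0.001]
ft_force: [-1.1, -0.5, 6.4]
grip_width: 0.288
grip_force: 35.0
```

arm_command --pt "0 0 0 -7 0" --pt "0 0 0 -14 0" --pt "0 0 0 -21 0" --pt "0 0 0 -27 0" --pt "0 0 0 -27 0"

```text
time: 3.7
position: [0.4754, 0.087, 0.1341]
tool_rot: [-3.139, -0.123, -0.002]
ft_force: [4.6, 0.7, -8.0]
grip_width: 0.289
grip_force: 35.0
```

```bash
python3 - <<'E'
from h import *
s=get_state();print({k:np.round(s[k],3) for k in('time','position','tool_rot','ft_force','torque','grip_width','grip_force')})
im,d=snap('scene','s4');cv2.imwrite('pics/s4c.png',cv2.resize(im[70:270,240:440,::-1],None,fx=3,fy=3,interpolation=2))
E
```

```text
{'time': np.float64(3.7), 'position': array([0.475, 0.087, 0.134]), 'tool_rot': array([-3.139e+00, -1.230e-01, -2.000e-03]), 'ft_force': array([ 4.554,  0.697, -8.023]), 'torque': array([ 0.034, -0.924,  0.042]), 'grip_width': np.float64(0.289), 'grip_force': np.float64(35.0)}
```

View pics/s4c.png

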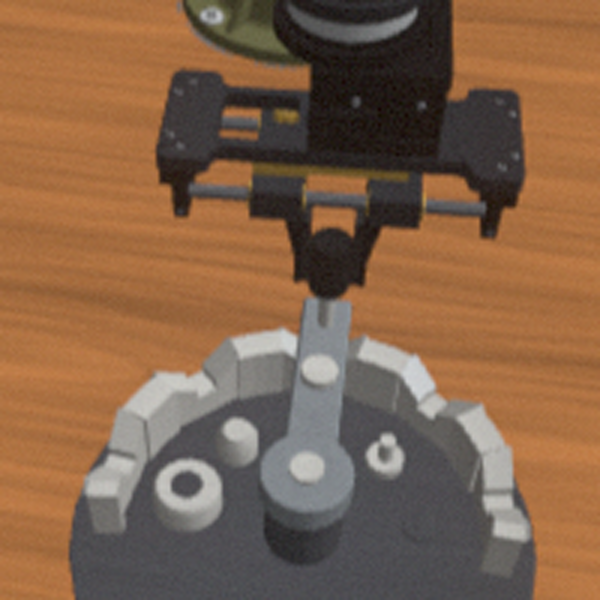

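The knob, at (330,265), is up and the pin shows at (325,312). Next I'll swing it along the arc.

```bash
python3 - <<'E'
from h import *
s=get_state();M=R.from_rotvec(s['tool_rot']).as_matrix();y=np.degrees(np.arctan2(M[1,1],M[0,1]));p=s['position']
c=np.array([.5955,.093]);v=p[:2]-c;r=np.hypot(*v);a=np.degrees(np.arctan2(v[1],v[0]))%360;print(r,a,y)
W=[]
for k in range(1,21):
    t=np.radians(a+4*k);W.append([0,c[0]+r*np.cos(t),c[1]+r*np.sin(t),p[2],y+4*k])
plan(W,base=(*p,y))
E
```

```text
0.120241382309299 182.84462644048398 -85.51656613330647
base [  0.4754   0.087    0.1337 -85.5166]
[[0, 0.1, 8.4, 0.0, -4.0], [0, 0.7, 16.8, 0.0, -8.0], [0, 1.9, 25.1, 0.0, -12.0], [0, 3.7, 33.3, 0.0, -16.0], [0, 6.1, 41.3, 0.0, -20.0]]
[[0, 0.1, 8.4, 0.0, -4.0], [0, 0.7, 16.8, 0.0, -8.0], [0, 1.9, 25.1, 0.0, -12.0], [0, 3.7, 33.3, 0.0, -16.0], [0, 6.1, 41.3, 0.0, -20.0]]
[[0, 0.1, 8.4, 0.0, -4.0], [0, 0.7, 16.8, 0.0, -8.0], [0, 1.9, 25.1, 0.0, -12.0], [0, 3.7, 33.3, 0.0, -16.0], [0, 6.1, 41.3, 0.0, -20.0]]
[[0, 0.1, 8.4, 0.0, -4.0], [0, 0.7, 16.8, 0.0, -8.0], [0, 1.9, 25.1, 0.0, -12.0], [0, 3.7, 33.3, 0.0, -16.0], [0, 6.1, 41.3, 0.0, -20.0]]
```

arm_command --pt "0 0.1 8.4 0 -4" --pt "0 0.7 16.8 0 -8" --pt "0 1.9 25.1 0 -12" --pt "0 3.7 33.3 0 -16" --pt "0 6.1 41.3 0 -20"

```text
time: 4.17
position: [0.4844, 0.0465, 0.133]
tool_rot: [-3.068, -0.671, -0.0]
ft_force: [4.8, 1.4, -8.2]
grip_width: 0.289
grip_force: 35.0
```

arm_command --pt "0 0.1 8.4 0 -4" --pt "0 0.7 16.8 0 -8" --pt "0 1.9 25.1 0 -12" --pt "0 3.7 33.3 0 -16" --pt "0 6.1 41.3 0 -20"

```text
time: 4.58
position: [0.5064, 0.0116, 0.1326]
tool_rot: [-2.905, -1.193, 0.002]
ft_force: [3.4, 2.0, -8.9]
grip_width: 0.286
grip_force: 35.0
```

arm_command --pt "0 0.1 8.4 0 -4" --pt "0 0.7 16.8 0 -8" --pt "0 1.9 25.1 0 -12" --pt "0 3.7 33.3 0 -16" --pt "0 6.1 41.3 0 -20"

```text
time: 5.0
position: [0.5392, -0.0138, 0.1322]
tool_rot: [-2.653, -1.679, 0.004]
ft_force: [2.4, 0.4, -8.1]
grip_width: 0.29
grip_force: 35.0
```

```bash
python3 - <<'E'
from h import *
s=get_state();M=R.from_rotvec(s['tool_rot']).as_matrix();y=np.degrees(np.arctan2(M[1,1],M[0,1]));p=s['position']
v=p[:2]-[.5955,.093];print(s['time'],p,np.hypot(*v),np.degrees(np.arctan2(v[1],v[0]))%360,y,s['ft_force'],s['torque'],s['joint_positions'])
E
```

```text
5.0 [ 0.53916914 -0.01375502  0.13217182] 0.12070542381214242 242.18096944627456 -25.352783994599303 [ 2.44520269  0.44501768 -8.07051425] [-0.05330684 -0.4531517  -0.29306494] [-0.53529857  0.18036526  0.56597929  1.87184151 -0.10725841  1.12280158
 -0.37224019]
```

Low forces and on the arc, so I'll do the last 20°.

arm_command --pt "0 0.1 8.4 0 -4" --pt "0 0.7 16.8 0 -8" --pt "0 1.9 25.1 0 -12" --pt "0 3.7 33.3 0 -16" --pt "0 6.1 41.3 0 -20"

```text
time: 5.42
position: [0.5788, -0.0266, 0.1318]
tool_rot: [-2.321, -2.113, 0.005]
ft_force: [1.8, -0.6, -8.8]
grip_width: 0.29
grip_force: 35.0
```

arm_command --pt "0 0 0 0 0" --pt "0 0 0 0 0"

```text
time: 5.58
position: [0.5789, -0.0266, 0.1321]
tool_rot: [-2.327, -2.108, 0.005]
ft_force: [0.5, -1.7, -8.2]
grip_width: 0.285
grip_force: 35.0
```

```bash
python3 - <<'E'
from h import *
s=get_state();M=R.from_rotvec(s['tool_rot']).as_matrix();y=np.degrees(np.arctan2(M[1,1],M[0,1]));p=s['position']
v=p[:2]-[.5955,.093];print(s['time'],p,np.hypot(*v),np.degrees(np.arctan2(v[1],v[0]))%360,y,s['ft_force'],s['torque'])
im,d=snap('scene','s5');cv2.imwrite('pics/s5c.png',cv2.resize(im[100:300,210:410,::-1],None,fx=3,fy=3,interpolation=2))
E
```

```text
5.5833 [ 0.5788788  -0.0265793   0.13208176] 0.12072892438960499 262.08674140626374 -5.652270530835934 [ 0.48517077 -1.6737524  -8.21560803] [-0.43619371 -0.39923866 -0.15101267]
```

View pics/s5c.png

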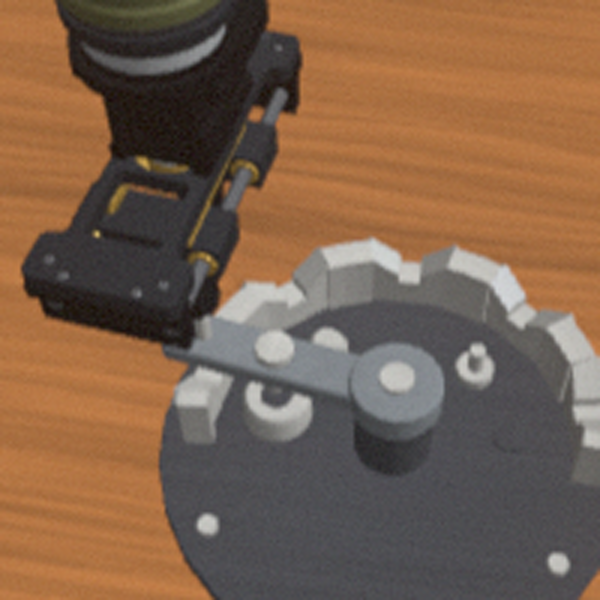

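The ram cap at (275,347) stands over the wide die at (278,405), and the arm lines up with the end notch. I'll let go.

arm_command --pt "60 0 0 0 0" --pt "60 0 0 0 0" --pt "60 0 0 0 0" --pt "60 0 0 0 0" --pt "60 0 0 0 0"

```text
time: 6.05
position: [0.5806, -0.0256, 0.1344]
tool_rot: [2.325, 2.112, 0.002]
ft_force: [-0.3, -1.2, -0.3]
grip_width: 0.58
grip_force: 0.0
```

arm_command --pt "60 0 0 -20 0" --pt "60 0 0 -50 0" --pt "60 0 0 -90 0" --pt "60 0 0 -120 0" --pt "60 0 0 -120 0"

```text
time: 6.47
position: [0.5837, -0.0264, 0.2612]
tool_rot: [2.321, 2.107, 0.016]
ft_force: [0.4, 0.3, 0.2]
grip_width: 0.688
grip_force: 0.0
```

arm_command --pt "60 -40 0 0 0" --pt "60 -80 0 0 0" --pt "60 -110 0 0 0" --pt "60 -110 0 0 0"

```text
time: 6.8
position: [0.5677, -0.1447, 0.2544]
tool_rot: [2.335, 2.096, -0.004]
ft_force: [-0.3, -0.7, 0.1]
grip_width: 0.692
grip_force: 0.0
```

```bash
python3 - <<'E'
from h import *
s=get_state();print(s['time'],s['position'],s['ft_force'],s['grip_width'])
im,d=snap('scene','s6');im2,d2=snap('top','t6')
f=lambda x,r,c:cv2.resize(x[r:r+200,c:c+133,::-1],None,fx=3,fy=3,interpolation=2)
cv2.imwrite('pics/s6c.png',np.hstack([f(im,100,210),f(im2,90,270)]))
E
```

```text
6.8 [ 0.56768304 -0.14466896  0.25444665] [-0.32673596 -0.65196131  0.08313802] 0.6916142576050158
```

View pics/s6c.png

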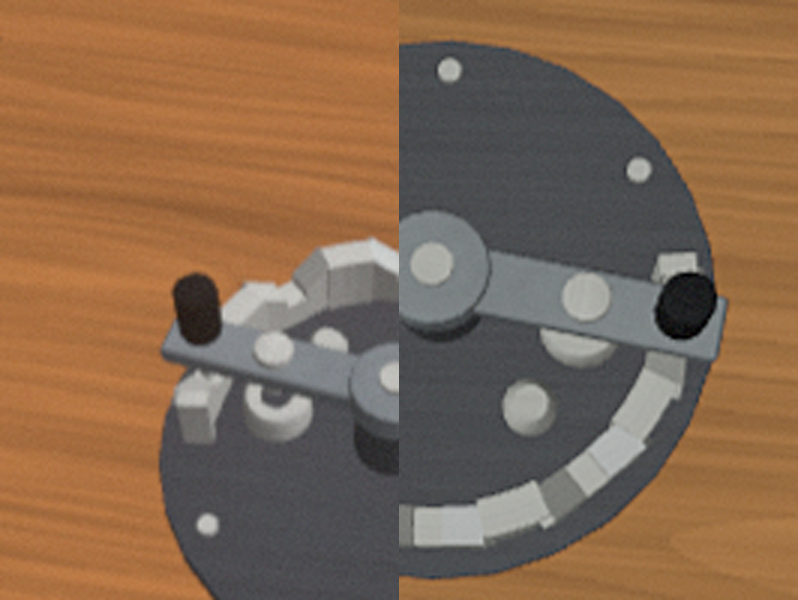

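The knob sits low on the arm in both views, at (198,310) in the scene half and (687,305) in the top half. The ram cap is over the wide die. I'll check the knob-top height by depth and hand in if it's home.

```bash
python3 - <<'E'
from h import *
d=np.load('t6.npz')['d'];p=camera_params('top');K=np.array(p['intrinsics']);T=np.array(p['extrinsics'])
u,v=366,190
zz=np.median(d[v-2:v+3,u-2:u+3]);k=(T@np.r_[np.linalg.solve(K,[u,v,1])*zz,1])[:3];print(k)
d=k[:2]-[.5955,.093];print(np.degrees(np.arctan2(d[1],d[0]))%360)
if abs(k[2]-.121)<.005: print(close_job())
E
```

```text
[ 0.57957756 -0.0264406   0.12092725]
262.4067584820898
the job is handed in; nothing more can be done
None
```

The swing head's ram now stands over the widest die and the plunger is home in its notch: the knob top measures 121 mm above the table, against 120 mm when home. The job was handed in at about 7 s with the gripper clear.

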